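# Seat the slicer's cutting disc on its locating pin

### The arm

A 6-joint arm with a two-finger parallel gripper is mounted at the origin on a cart in front of the work surface, level with it; the furniture and walls round the work are solid. World frame = base frame: x ahead of the robot, y to its left, z up, the work surface at z = 0. Lengths are in m, angles in degrees, forces in N, time in s.
With the tool pointing down it reaches from about 0.3 to 0.75 m from the base axis. Payload 8.5 kg.
Tool frame: the origin (TCP) lies at the very end of the fingers, on their centre line; the grasp point (between the pads) lies 19 mm behind it (env.grip_point_offset is the distance from the TCP to the grasp point, in m); z points along the fingers, y is the direction in which the jaws open and shut (so a half turn about z gives the same grasp; the last joint's range is limited). The gripper opens to 85 mm and grips with 20 to 120 N. Pads are 22 mm wide; open, the fingers measure 114 mm over their backs; the gripper's body (76 mm by 85 mm) begins 54 mm behind the grasp point. The pads swing forward as they close: fully open they stand 13 mm farther back than shut.
Start: joints at [-87.966, 21.807, 74.336, -0, 83.858, -12.336], TCP at [0.136, -0.533, 0.231] pointing down, gripper open.
Joint ranges: [-178.18, 178.18], [-50.72, 133.34], [12.68, 142.11], [-81.47, 261.47], [9.98, 163.14], [-165.26, 165.26]. Speed limits (degrees/s): [136.94, 136.94, 180, 180, 180, 180].

### API

Orientations are given as a 3x3 rotation matrix whose columns are the frame's x, y, z axes.
In Python, from rig import env gives the robot as it stands.
- The arm moves only by the tool move_arm, never from a script. Its argument "moves" is a list of rows, each a list of 4 numbers: the shift along the tool's x, y, z in mm, then the turn about the tool's z in rad. In form: [[tx, ty, tz, spin], ...]. A call has 1 to 20 rows; each row is the pose to reach, as a shift and turn from the pose commanded when the call began, along the tool's axes at that moment; what a row does not reach only later rows make up. A row lasts 1/10 s, in which the tool goes at most 50 mm and 8.59 degrees, less where a joint would pass 70% of its speed; a pose out of reach is approached as far as the arm can. A call with a gripper value outside its range is refused whole. "grip" is the closure, from 0 (fully open) to 1 (shut), set as the call begins (left out, the last holds). The fingers move at their own pace and stop on an object; "grip_force" is the grip in N (left out, the last holds). Time passes only in rows, so rows that repeat a pose let the fingers close. It gives the time, the measured TCP pose, the force and the opening at its end, in the units of the state.
- env.observe(): the state, without advancing time (a new reading comes with each control period).
- env.get_image(name): name is "side" or "top" or "wrist"; returns the picture (420x560x3 uint8, red, green, blue); there is no depth.
- env.get_calibration(name): a dict with "fovy" (degrees; the focal length in pixels is half the picture's height over the tangent of half this angle, whatever the lens; pixels are square), "cx", "cy" (the principal point, pixels), "extrinsics" (4x4, takes a point from world to camera coordinates); the wrist camera has in their place "tool_from_camera" (4x4, takes a point from camera to tool coordinates, whose origin is the TCP and whose axes are the flange's). Camera axes: x right, y up, looking along -z (the intrinsics and any distortion apply to the point x, -y, -z); pixel columns grow to the right and rows downward; lengths in m; the calibration is good to about 2 mm. A picture is of the moment at which its call begins: read the wrist's pose just before it. get_calibration takes no time and is no camera call.
- env.close_job(): hands the job in, once; it reports no verdict.
Trained networks look in the newest picture that a camera, given by its name, has taken for a name from the list of things; names that differ only in an ending like _2 or _b are one class to them, and where a whole thing is asked for, a point or a joint stands for the part that bears it (a point fixed in the world has none). Each returns a list of dicts, best first, with "conf" (0 to 1); they miss things now and then, are a little off and sometimes report something else, mostly with a low value. They report only what shows in the picture. A call takes as long as a camera call.
- env.silhouettes(camera, name): "region" (420x560 bool, what is visible of it) and "point" ([row, column] in pixels, amid what is visible of it).
- env.tip_of(camera, name): "point" ([row, column] in pixels: a listed point, or the origin of a listed thing).
The state is a dict: "time_s": time; "q": joint angles; "qvel": joint speeds; "joint_efforts": joint torques, N m; "position": TCP position; "tool_rot": TCP orientation; "ft_force": force on the tool from outside, world axes, zero at the start; "wrist_torque": the same for the moment, N m; "grip_width": finger opening in m.
Only numpy, scipy, OpenCV 4.12 (cv2) and the standard library are available. Lean on these libraries where they do the work, as an engineer would, in place of code of your own. Each camera call takes 0.05 s, during which the arm holds its last target.

### The job

The slicer's cutting disc sits raised on its spindle with its notch away from the locating pin. With the fingertips, push the disc's lug to turn the disc until the notch is over the pin, then press the disc down on its hub until it is fully home on the pin. Only push and press: do not pinch or lift the disc, leave everything else where it stands, and take the hand away at the end.

Things in the scene. Friction and masses are not known exactly. Their poses are not given: they have to be found in the camera images.
- slicer: low round table-top slicer, fixed to the worktop: white motor base 210 mm across, grey deck 45 mm above the worktop, a small black speed dial on its side below the pin. Origin: centre of its underside, on the axis of the spindle; z up; its own -x points from the axis to the pin.
- pin_top (a point): top of the locating pin, a fixed upright steel pin 8 mm in diameter with a round top, standing on a small raised block on the slicer's deck, 74 mm from the spindle axis. Top 57 mm above the worktop.
- disc: round steel cutting disc on the spindle, 160 mm across, 5 mm thick, with a black hub and lug. Origin: centre of its underside; z up; its own -x points to the notch, +x to the lug. Turns without end either way (friction 0.06 N m, 1 to 2 N on the lug; stays where left). At the start its underside is 60 mm above the worktop, 3 mm over the pin's top; fully home 48 mm, the pin standing 4 mm out of the notch.
- notch (a point): middle of the open notch in the disc's rim, 74 mm from the axis, at the level of the disc's upper face. The notch is 14 mm wide (pin 8 mm) and reaches 14 mm in from the rim, with parallel sides.
- lug_top (a point): top of the finger lug, the black upright block on the disc directly opposite the notch, there to be pushed sideways: 30 mm long along the radius (35 to 65 mm from the axis), 12 mm thick, standing 25 mm above the disc. This point is the middle of its top (within 1 mm), 50 mm from the axis and 30 mm above the disc's underside.
- hub_top (a point): top centre of the black hub in the middle of the disc, 36 mm across, 22 mm above the disc's upper face: the place to press. 87 mm above the worktop at the start, 75 mm when the disc is home.
- disc_lift (a joint): how far the disc has been pressed down the spindle, m: 0 at the start, 0.012 fully home (hard stop), negative if lifted. About 3 N of friction, more if pressed fast; it stays where it is left. With the notch not over the pin the rim lands on the pin after about 3 mm and goes no farther.
- jar_a: bystander: spice jar with a yellow cap, 42 mm across, 108 mm tall. Origin: centre of its underside.
- jar_b: bystander: spice jar with a pink cap, 42 mm across, 108 mm tall. Origin: centre of its underside.
- carton: bystander: upright carton, 46 x 67 x 143 mm. Origin: centre of its underside.
- tea_box: bystander: red box, 102 x 53 x 60 mm. Origin: centre of its underside.
- green_box: bystander: green box, 107 x 55 x 52 mm. Origin: centre of its underside.

How it is judged:
By the outcome, as a careful person would: the job done as asked, in the order asked, and still so for the second after the job is handed in, with the robot touching nothing.
It also fails if it takes over 64 s, if anything falls off the work surface, if the arm or the gripper's body presses on something with over 40 N, if the wrist force passes 120 N, or if a joint passes its speed limit or range.

## Working session

There is one attempt and no reset: what is moved stays moved. The work goes in short steps, Python scripts to look and compute and a tool call to move; the robot and the scene stay as the last step left them, time stands still between calls to the robot, and variables do not carry over. Pictures are saved under pics/ and viewed, and the job is handed in when it is done.

Besides the shell and the picture viewer there is one more tool, called after "Request:" as name([rows], argument=value, ...), one row to a line, values as JSON. move_arm: Moves the arm, as the interface text tells. Its arguments: {"type":"object","properties":{"moves":{"type":"array"},"grip":{"type":"number"},"grip_force":{"type":"number"}},"required":["moves"]}

```bash
ls; mkdir -p pics
cat > h.py <<'E'
import numpy as np, cv2
from rig import env
def cal(n):
    c=env.get_calibration(n); f=210/np.tan(np.radians(c['fovy']/2)); return c,f
def ext(n,st=None):
    c,f=cal(n)
    if 'extrinsics' in c: return c,f,np.array(c['extrinsics'])
    T=np.eye(4);T[:3,:3]=st['tool_rot'];T[:3,3]=st['position']
    return c,f,np.linalg.inv(T@np.array(c['tool_from_camera']))
def proj(n,P,st=None):
    c,f,E=ext(n,st); p=E@np.append(P,1); return (c['cy']-f*p[1]/-p[2], c['cx']+f*p[0]/-p[2])
def ray(n,rc,st=None):
    c,f,E=ext(n,st); d=np.array([(rc[1]-c['cx'])/f,-(rc[0]-c['cy'])/f,-1]); R=E[:3,:3]; o=-R.T@E[:3,3]; return o,R.T@d
def atz(n,rc,z,st=None):
    o,d=ray(n,rc,st); return o+d*(z-o[2])/d[2]
def snap(n,fn):
    im=env.get_image(n); cv2.imwrite('pics/'+fn,im[:,:,::-1]); return im
E
python3 - <<'E'
from h import *
for n in ('side','top','wrist'):
    print(n,{k:v for k,v in env.get_calibration(n).items()})
snap('side','s0.png');snap('top','t0.png')
print(env.observe())
for n,z in (('lug_top',.09),('hub_top',.087),('notch',.065),('pin_top',.057),('disc',.06),('slicer',0),('jar_a',0),('carton',0),('tea_box',0),('green_box',0)):
    for d in env.tip_of('top',n)[:3]: print(n,d['conf'],d['point'],atz('top',d['point'],z).round(4))
E
```

```text
pics
side {'fovy': 45.23955587938605, 'cx': 275.4604852060315, 'cy': 212.97944901009757, 'extrinsics': array([[-0.48342526, -0.87536638, -0.00580591,  0.29046696],
       [ 0.51460808, -0.28954761,  0.80705682, -0.35246463],
       [-0.70815149,  0.38716389,  0.59044525, -0.98126064],
       [ 0.        ,  0.        ,  0.        ,  1.        ]])}
top {'fovy': 50.06378076818494, 'cx': 282.8765244241301, 'cy': 213.69932585058123, 'extrinsics': array([[-0.01442342, -0.99985225,  0.00935107,  0.03818159],
       [ 0.99755271, -0.0137491 ,  0.06855332, -0.5686044 ],
       [-0.06841462,  0.01031696,  0.99760363, -1.22466508],
       [ 0.        ,  0.        ,  0.        ,  1.        ]])}
wrist {'fovy': 67.63321443054147, 'cx': 280.35794098003896, 'cy': 210.76905143790108, 'tool_from_camera': array([[-4.81868496e-04,  9.64119130e-01,  2.65469529e-01,
         6.64366945e-02],
       [ 9.99999704e-01,  6.23901434e-04, -4.50699389e-04,
         1.54547490e-03],
       [-6.00154723e-04,  2.65469233e-01, -9.64119145e-01,
        -1.42606602e-01],
       [ 0.00000000e+00,  0.00000000e+00,  0.00
[... 991 characters left out ...]
24 [224.6, 284.4] [0.5368 0.027  0.065 ]
pin_top 0.77 [245.2, 261.7] [0.483  0.0883 0.057 ]
disc 0.58 [224.8, 284.9] [0.5365 0.0256 0.06  ]
disc 0.45 [263.7, 379.8] [ 0.4294 -0.2254  0.06  ]
disc 0.35 [222.8, 267.4] [0.5425 0.0723 0.06  ]
slicer 0.78 [226.0, 286.9] [0.5357 0.0192 0.    ]
slicer 0.74 [225.3, 376.3] [ 0.5341 -0.2321  0.    ]
jar_a 0.58 [226.0, 285.3] [0.5357 0.0237 0.    ]
jar_a 0.55 [259.5, 379.0] [ 0.4384 -0.2369  0.    ]
jar_a 0.51 [225.2, 380.2] [ 0.5343 -0.2431  0.    ]
carton 0.72 [199.0, 184.4] [0.6156 0.3061 0.    ]
tea_box 0.68 [266.4, 183.8] [0.4273 0.3076 0.    ]
green_box 0.82 [149.5, 258.8] [0.7538 0.0956 0.    ]
green_box 0.7 [243.1, 263.3] [0.4888 0.0859 0.    ]
```

View pics/s0.png

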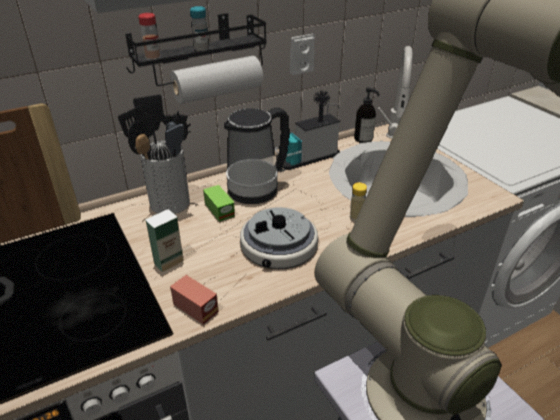

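View pics/t0.png

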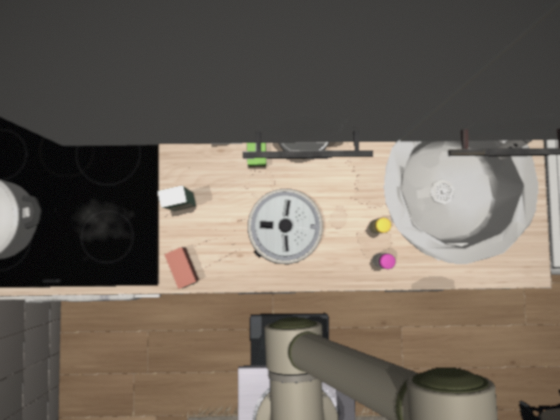

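The scene is clear. In the top view the disc is centred near (224,286), the lug is left of it at (224,266), and the dial/pin is at lower left near (254,256). The notch is on the right at (226,313). I'll bring the wrist camera over with the fingers shut.

Request:
move_arm([
  [5,-4,0,-0.013],
  [20,-16,1,-0.05],
  [45,-36,2,-0.12],
  [78,-62,3,-0.2],
  [114,-90,4,-0.29],
  [150,-119,6,-0.38],
  [187,-148,7,-0.475],
  [223,-177,8,-0.57],
  [260,-206,10,-0.66],
  [296,-234,11,-0.75],
  [332,-263,13,-0.845],
  [368,-292,14,-0.94],
  [405,-320,16,-1.03],
  [441,-349,17,-1.12],
  [472,-374,18,-1.2],
  [498,-394,19,-1.27],
  [514,-407,20,-1.31],
  [519,-411,20,-1.32],
  [519,-411,20,-1.32],
  [519,-411,20,-1.32],
], grip=1)

```text
time_s: 2.6
position: [0.5367, -0.0064, 0.2114]
tool_rot: [[0.001, 1.0, -0.0], [1.0, -0.001, -0.0], [-0.0, -0.0, -1.0]]
ft_force: [0.3, 0.5, -0.3]
grip_width: -0.0001
```

Run:
```python
from h import *
st=env.observe(); print(st['position'],st['tool_rot'].round(3),st['grip_width'],st['time_s'],st['q'].round(1))
snap('wrist','w0.png')
for n,z in (('lug_top',.09),('hub_top',.087),('notch',.065),('pin_top',.057)):
    for d in env.tip_of('wrist',n)[:2]: print(n,d['conf'],d['point'],atz('wrist',d['point'],z,st).round(4))
```

```text
[ 0.5367442  -0.00639004  0.21143213] [[ 0.001  1.    -0.   ]
 [ 1.    -0.001 -0.   ]
 [-0.    -0.    -1.   ]] -8.56434980895938e-05 2.6 [-13.3  21.4  78.5  -0.   80.2 -13.3]
lug_top 0.85 [110.0, 281.5] [0.5375 0.0701 0.09  ]
lug_top 0.66 [239.9, 275.6] [ 0.5321 -0.0409  0.09  ]
hub_top 0.57 [169.8, 280.6] [0.5367 0.0216 0.087 ]
notch 0.56 [238.5, 274.6] [ 0.5307 -0.0489  0.065 ]
pin_top 0.64 [105.9, 223.5] [0.4854 0.0751 0.057 ]
```

View pics/w0.png

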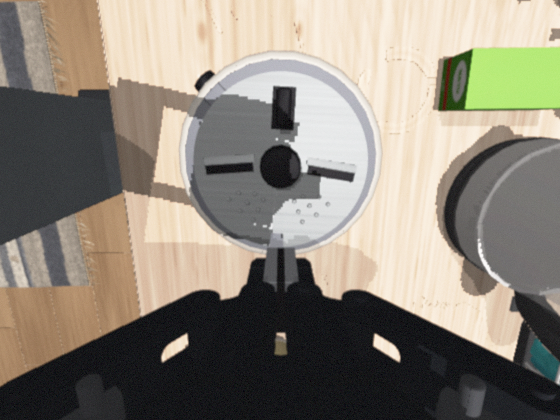

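Run:
```python
from h import *
st=env.observe(); im=cv2.imread('pics/w0.png')
c=np.array([.5372,.0220])
for rc in ((75,206),(82,202),(86,199),(82,207),(72,212)):
    for z in (.02,.03):
        p=atz('wrist',rc,z,st)[:2]-c; print(rc,z,p.round(4),np.linalg.norm(p).round(4),np.degrees(np.arctan2(p[1],p[0])).round(1))
s=cv2.resize(im[40:260,160:400],None,fx=2.7,fy=2.7,interpolation=cv2.INTER_CUBIC); cv2.imwrite('pics/w0z.png',s)
t=cv2.imread('pics/t0.png')[180:275,235:335]; cv2.imwrite('pics/t0z.png',cv2.resize(t,None,fx=6,fy=6,interpolation=cv2.INTER_CUBIC))
# hub circle
g=cv2.cvtColor(im,cv2.COLOR_BGR2GRAY); 
n,l,s_,ce=cv2.connectedComponentsWithStats((g<35).astype(np.uint8))
for i in range(1,n):
    if 60<s_[i,4]<3000: print(s_[i],ce[i],atz('wrist',ce[i][::-1],.087,st).round(4))
```

```text
(75, 206) 0.02 [-0.0737  0.084 ] 0.1118 131.3
(75, 206) 0.03 [-0.0715  0.0826] 0.1093 130.9
(82, 202) 0.02 [-0.0781  0.0776] 0.1101 135.2
(82, 202) 0.03 [-0.0758  0.0764] 0.1076 134.8
(86, 199) 0.02 [-0.0814  0.0739] 0.1099 137.8
(86, 199) 0.03 [-0.0789  0.0728] 0.1074 137.3
(82, 207) 0.02 [-0.0732  0.0776] 0.1066 133.3
(82, 207) 0.03 [-0.071   0.0764] 0.1043 132.9
(72, 212) 0.02 [-0.0676  0.0868] 0.11 127.9
(72, 212) 0.03 [-0.0656  0.0853] 0.1076 127.6
[272  88  21  42 415] [280.34457831 115.62650602] [0.5368 0.0658 0.087 ]
[ 261  146   37   42 1079] [277.11306766 166.54587581] [0.534  0.0243 0.087 ]
[206 164  46  10 319] [228.76489028 168.0846395 ] [0.4928 0.0231 0.087 ]
[445 185  13  62 223] [450.15246637 214.04932735] [ 0.6872 -0.018   0.087 ]
[ 515  293   45   71 1054] [535.471537   325.74193548] [ 0.7874 -0.1324  0.087 ]
```

View pics/w0z.png

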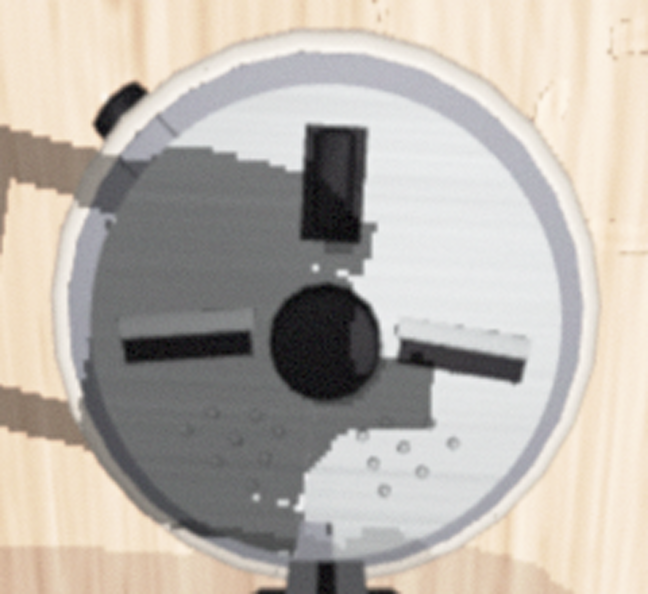

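View pics/t0z.png

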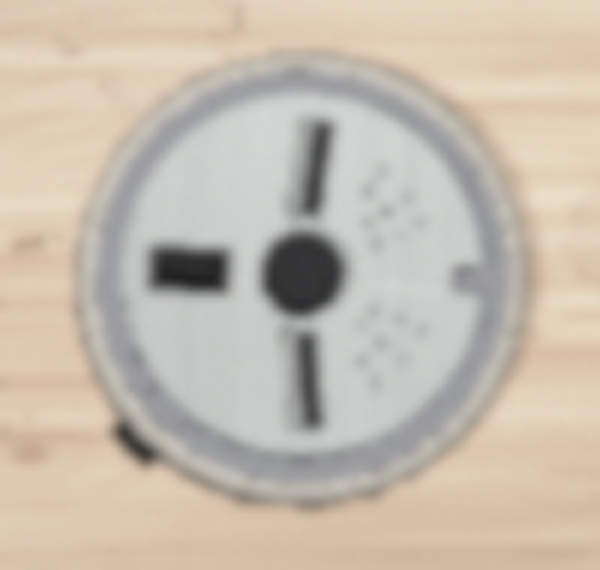

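The wrist view puts the hub centre near (168,281), the lug at about (107,285) and the dial at (80,206). Taken together with the top view:
- The axis is at about (0.537, 0.0228).
- The lug azimuth is about 87° and the pin azimuth about 133°, so the disc has to turn about 134° clockwise.

I'll lower the closed fingers on the counter-clockwise side of the lug.

Request:
move_arm([
  [15,-6,0,0.01],
  [40,-15,0,0.03],
  [65,-24,0,0.05],
  [78,-28,2,0.056],
  [81,-29,10,0.056],
  [81,-29,25,0.056],
  [81,-29,42,0.056],
  [81,-29,59,0.056],
  [81,-29,76,0.056],
  [81,-29,93,0.056],
  [81,-29,108,0.056],
  [81,-29,120,0.056],
  [81,-29,129,0.056],
  [81,-29,135,0.056],
  [81,-29,138,0.056],
  [81,-29,138,0.056],
  [81,-29,138,0.056],
])

```text
time_s: 4.55
position: [0.5085, 0.0751, 0.0737]
tool_rot: [[0.056, 0.998, 0.001], [0.998, -0.056, -0.0], [-0.0, 0.001, -1.0]]
ft_force: [-1.2, 0.8, -0.5]
grip_width: -0.0
```

Run:
```python
from h import *
st=env.observe(); print(st['position'],st['tool_rot'].round(3),st['q'].round(1))
a=snap('wrist','w1.png');
b=snap('side','s1.png')[180:290,210:350]
cv2.imwrite('pics/s1z.png',cv2.resize(b[:,:,::-1],None,fx=5,fy=5,interpolation=cv2.INTER_CUBIC))
```

```text
[0.50849451 0.07510812 0.07369463] [[ 0.056  0.998  0.001]
 [ 0.998 -0.056 -0.   ]
 [-0.     0.001 -1.   ]] [-4.8 28.4 93.2 -0.  58.4 -1.6]
```

View pics/w1.png

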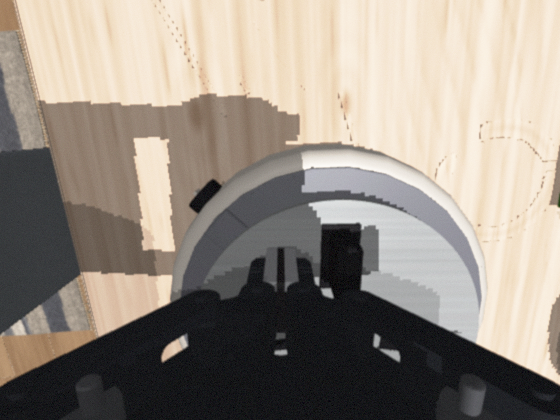

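View pics/s1z.png

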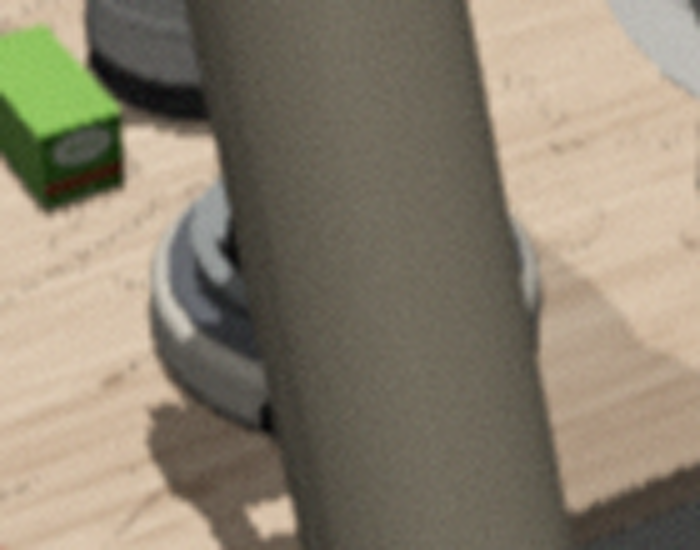

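The closed fingertips stand just left of the lug in the wrist view: tip at about column 280, lug face at column 322. Next I'll compute the arc rows.

```bash
cat > arc.py <<'E'
from h import *
C=np.array([.537,.0228])
def rows(cmd_xy,cmd_yaw,seq):
    # seq: list of (theta_deg lug yaw, t offset mm, r mm)
    ax=np.array([np.cos(cmd_yaw),np.sin(cmd_yaw)]); ay=np.array([np.sin(cmd_yaw),-np.cos(cmd_yaw)])
    out=[]
    for th,t,r in seq:
        a=np.radians(th); u=np.array([np.cos(a),np.sin(a)]); n=np.array([-u[1],u[0]])
        d=(C+(r*u+t*n)/1000-cmd_xy)*1000
        out.append([round(float(d@ax),1),round(float(d@ay),1),0,round(float(cmd_yaw-a),3)])
    return out
E
python3 - <<'E'
from arc import *
st=env.observe(); yaw=np.arctan2(st['tool_rot'][1,0],st['tool_rot'][0,0]); y=np.degrees(yaw); print(y)
seq=[(y,27,51),(y,22,51),(y,18,50.5),(y,15,50)]
th=y
for d in [2,4]+[5.5]*12+[3.5,1]: th-=d; seq.append((th,15,50))
seq=seq[:20]; print(th); print(rows(st['position'][:2],yaw,seq))
E
```

```text
86.7952274929238
10.2952274929238
[[0.3, 4.4, 0, 0.0], [0.3, 9.4, 0, 0.0], [-0.2, 13.4, 0, 0.0], [-0.7, 16.4, 0, 0.0], [-0.2, 18.1, 0, 0.035], [0.6, 21.7, 0, 0.105], [1.3, 26.7, 0, 0.201], [1.5, 31.7, 0, 0.297], [1.3, 36.7, 0, 0.393], [0.5, 41.6, 0, 0.489], [-0.7, 46.5, 0, 0.585], [-2.4, 51.2, 0, 0.681], [-4.5, 55.7, 0, 0.777], [-7.0, 60.1, 0, 0.873], [-10.0, 64.1, 0, 0.969], [-13.3, 67.9, 0, 1.065], [-17.0, 71.3, 0, 1.161], [-21.0, 74.3, 0, 1.257], [-23.6, 76.0, 0, 1.318], [-24.4, 76.5, 0, 1.335]]
```

Request:
move_arm([
  [0,4.4,0,0],
  [0,9.4,0,0],
  [0,13.4,0,0],
  [-0.7,16.4,0,0],
  [-0.2,18.1,0,0.035],
  [0.6,21.7,0,0.105],
  [1.3,26.7,0,0.2],
  [1.5,31.7,0,0.297],
  [1.3,36.7,0,0.393],
  [0.5,41.6,0,0.489],
  [-0.7,46.5,0,0.585],
  [-2.4,51.2,0,0.68],
  [-4.5,55.7,0,0.777],
  [-7,60.1,0,0.873],
  [-10,64.1,0,0.97],
  [-13.3,67.9,0,1.065],
  [-17,71.3,0,1.16],
  [-21,74.3,0,1.257],
  [-23.6,76,0,1.318],
  [-24.4,76.5,0,1.335],
])

```text
time_s: 6.65
position: [0.5834, 0.0464, 0.0731]
tool_rot: [[0.984, 0.177, -0.001], [0.177, -0.984, 0.0], [-0.0, -0.0, -1.0]]
ft_force: [-0.7, 0.6, 0.2]
grip_width: -0.0001
```

Run:
```python
from arc import *
st=env.observe(); print(st['position'],st['q'].round(1),st['ft_force'],st['grip_width'])
snap('wrist','w2.png'); t=snap('top','t2.png')[180:275,235:335,::-1]; cv2.imwrite('pics/t2z.png',cv2.resize(t,None,fx=6,fy=6,interpolation=cv2.INTER_CUBIC))
yaw=np.arctan2(st['tool_rot'][1,0],st['tool_rot'][0,0]); y=np.degrees(yaw); print(y)
seq=[];th=y
for d in [1.5,3]+[5]*7+[3,1.5]: th-=d; seq.append((th,15,50))
print(th); print(rows(st['position'][:2],yaw,seq))
```

```text
[0.58336064 0.04636674 0.0730921 ] [-7.  34.1 81.4  0.  64.5 72.7] [-0.68207931  0.62538257  0.16698438] -8.097269612388415e-05
10.218304696536944
-33.78169530346305
[[0.6, 1.3, 0, 0.026], [1.2, 3.9, 0, 0.079], [2.0, 8.4, 0, 0.166], [2.4, 13.0, 0, 0.253], [2.3, 17.5, 0, 0.34], [1.9, 22.1, 0, 0.428], [1.1, 26.5, 0, 0.515], [-0.1, 30.9, 0, 0.602], [-1.7, 35.2, 0, 0.689], [-2.8, 37.7, 0, 0.742], [-3.4, 38.9, 0, 0.768]]
```

View pics/w2.png

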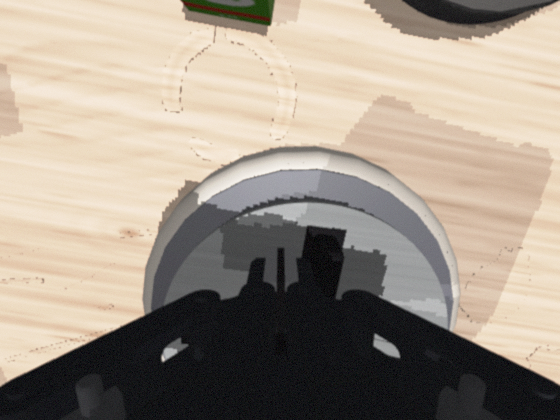

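View pics/t2z.png

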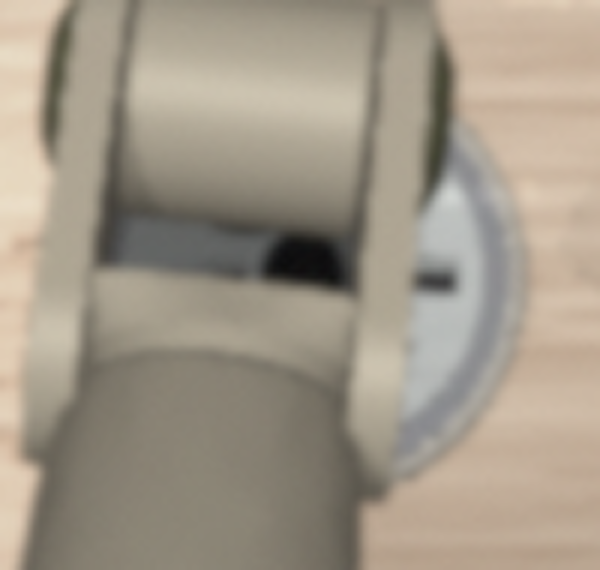

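The lug has followed and now touches the fingertips at about (255,325) in the wrist picture. I'll continue most of the rest of the way, then look.

Request:
move_arm([
  [0.6,1.3,0,0.026],
  [1.2,3.9,0,0.08],
  [2,8.4,0,0.166],
  [2.4,13,0,0.253],
  [2.3,17.5,0,0.34],
  [1.9,22.1,0,0.428],
  [1.1,26.5,0,0.515],
  [0,30.9,0,0.6],
  [-1.7,35.2,0,0.69],
  [-2.8,37.7,0,0.742],
  [-3.4,38.9,0,0.77],
  [-3.4,38.9,0,0.77],
  [-3.4,38.9,0,0.77],
])

```text
time_s: 8.05
position: [0.587, 0.0076, 0.0734]
tool_rot: [[0.831, -0.556, 0.0], [-0.556, -0.831, -0.0], [0.0, 0.0, -1.0]]
ft_force: [-0.2, -0.0, -0.1]
grip_width: -0.0004
```

Run:
```python
from arc import *
st=env.observe(); print(st['position'],st['q'].round(1),st['ft_force'])
snap('wrist','w3.png'); t=snap('top','t3.png')[180:275,235:335,::-1]; cv2.imwrite('pics/t3z.png',cv2.resize(t,None,fx=6,fy=6,interpolation=cv2.INTER_CUBIC))
b=snap('side','s3.png')[180:290,210:350]
cv2.imwrite('pics/s3z.png',cv2.resize(b[:,:,::-1],None,fx=5,fy=5,interpolation=cv2.INTER_CUBIC))
```

```text
[0.58700553 0.00764223 0.07340641] [-10.8  34.2  81.1  -0.   64.6 113. ] [-0.19181528 -0.02988103 -0.12197988]
```

View pics/w3.png

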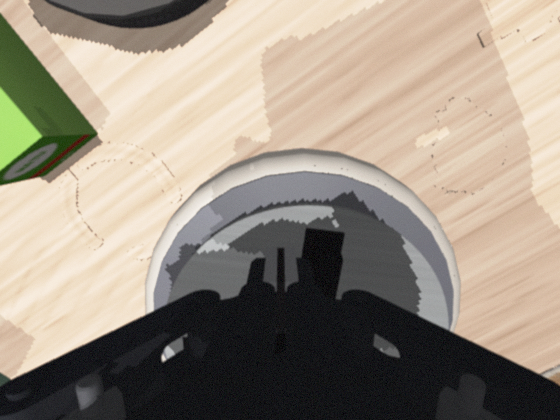

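View pics/t3z.png

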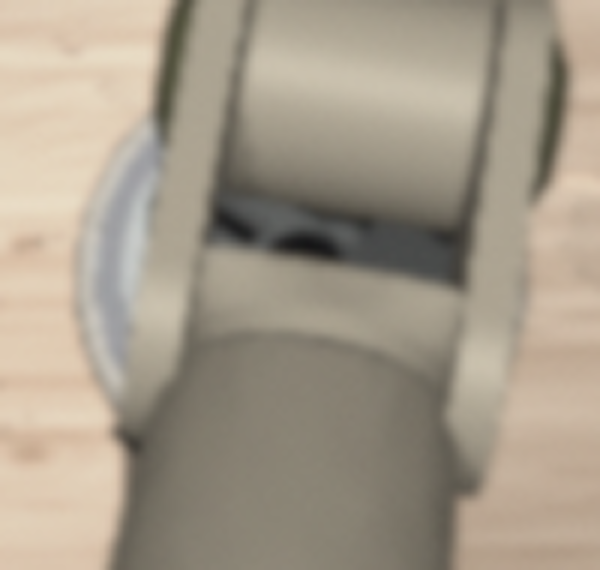

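View pics/s3z.png

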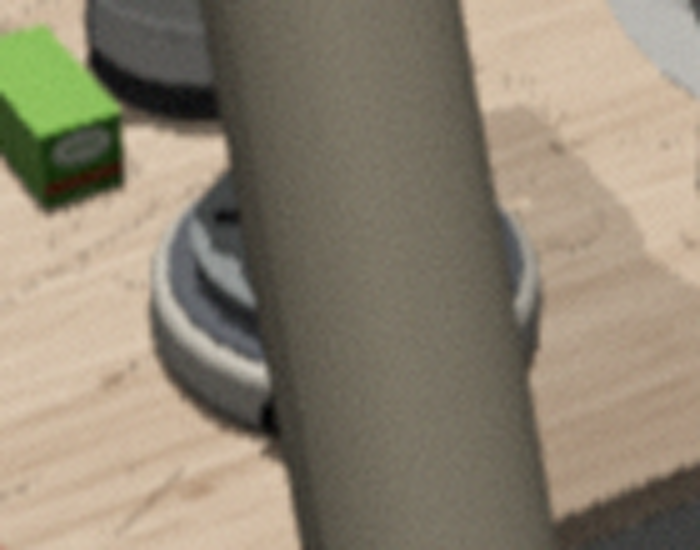

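Request:
move_arm([
  [0,-1.5,0,0],
  [0,-3,-3,0],
  [0,-3,-12,0],
  [0,-3,-25,0],
  [-5,-2,-40,0],
  [-15,0,-57,0],
  [-28,3,-74,0],
  [-42,6,-91,0],
  [-56,9,-108,0],
  [-68,12,-122,0],
  [-77,14,-132,0],
  [-81,15,-138,0],
  [-82,15,-140,0],
  [-82,15,-140,0],
  [-82,15,-140,0],
])

```text
time_s: 9.7
position: [0.5105, 0.0407, 0.2127]
tool_rot: [[0.831, -0.557, -0.001], [-0.557, -0.831, 0.0], [-0.001, 0.0, -1.0]]
ft_force: [-0.2, 0.3, 0.2]
grip_width: 0.0
```

Run:
```python
from arc import *
st=env.observe(); print(st['position'],st['tool_rot'].round(4),st['q'].round(1))
im=snap('wrist','w4.png')
cv2.imwrite('pics/w4z.png',cv2.resize(im[40:270,160:400,::-1],None,fx=2.6,fy=2.6,interpolation=cv2.INTER_CUBIC))
for n,z in (('lug_top',.09),('hub_top',.087),('notch',.065),('pin_top',.057)):
    for d in env.tip_of('wrist',n)[:2]:
        p=atz('wrist',d['point'],z,st)[:2]; e=p-C; print(n,d['conf'],d['point'],p.round(4),np.linalg.norm(e).round(4),np.degrees(np.arctan2(e[1],e[0])).round(1))
```

```text
[0.5105137  0.0406654  0.21272809] [[ 8.307e-01 -5.567e-01 -1.000e-03]
 [-5.567e-01 -8.307e-01  1.000e-04]
 [-9.000e-04  5.000e-04 -1.000e+00]] [ -8.7  18.9  82.1  -0.   79.1 115.1]
lug_top 0.93 [113.8, 287.7] [ 0.5695 -0.0081] 0.0448 -43.6
hub_top 0.89 [171.3, 279.4] [0.5342 0.0237] 0.003 161.7
notch 0.75 [237.5, 269.6] [0.4827 0.07  ] 0.0719 139.0
pin_top 0.93 [237.0, 266.2] [0.4828 0.0744] 0.0748 136.4
pin_top 0.23 [94.8, 531.8] [ 0.4616 -0.2   ] 0.2352 -108.7
```

View pics/w4z.png

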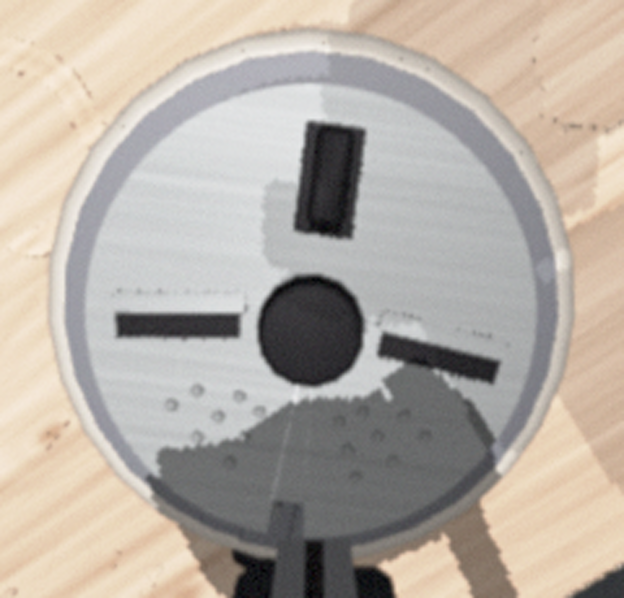

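The disc now lags the target by a few degrees: notch at zoomed (287,520), with the dial behind the fingertips. I'll shift the hand 45 mm so the notch and pin are unobstructed.

Request:
move_arm([
  [-6,0,0,0],
  [-16,0,0,0],
  [-28,0,0,0],
  [-38,0,0,0],
  [-44,0,0,0],
  [-45,0,0,0],
  [-45,0,0,0],
])

```text
time_s: 10.65
position: [0.473, 0.0659, 0.2135]
tool_rot: [[0.831, -0.556, 0.0], [-0.556, -0.831, -0.0], [0.0, -0.0, -1.0]]
ft_force: [0.3, 0.3, -0.3]
grip_width: -0.0001
```

Run:
```python
from arc import *
st=env.observe(); print(st['position'],st['tool_rot'].round(4))
im=snap('wrist','w5.png')
cv2.imwrite('pics/w5z.png',cv2.resize(im[0:240,160:400,::-1],None,fx=2.5,fy=2.5,interpolation=cv2.INTER_CUBIC))
cv2.imwrite('pics/w5y.png',cv2.resize(im[140:230,220:340,::-1],None,fx=6,fy=6,interpolation=cv2.INTER_CUBIC))
for n,z in (('lug_top',.09),('hub_top',.087),('notch',.065),('pin_top',.057)):
    for d in env.tip_of('wrist',n)[:2]:
        p=atz('wrist',d['point'],z,st)[:2]; e=p-C; print(n,d['conf'],d['point'],p.round(4),np.linalg.norm(e).round(4),np.degrees(np.arctan2(e[1],e[0])).round(1))
```

```text
[0.47303935 0.06594261 0.21349111] [[ 8.309e-01 -5.563e-01  5.000e-04]
 [-5.563e-01 -8.309e-01 -1.000e-04]
 [ 4.000e-04 -2.000e-04 -1.000e+00]]
lug_top 0.6 [48.8, 289.2] [ 0.5715 -0.0102] 0.0478 -43.7
hub_top 0.84 [117.3, 278.2] [0.5343 0.0251] 0.0035 139.8
notch 0.76 [196.0, 268.9] [0.4802 0.0723] 0.0753 138.9
pin_top 0.56 [191.2, 264.0] [0.4855 0.0748] 0.0732 134.7
```

View pics/w5z.png

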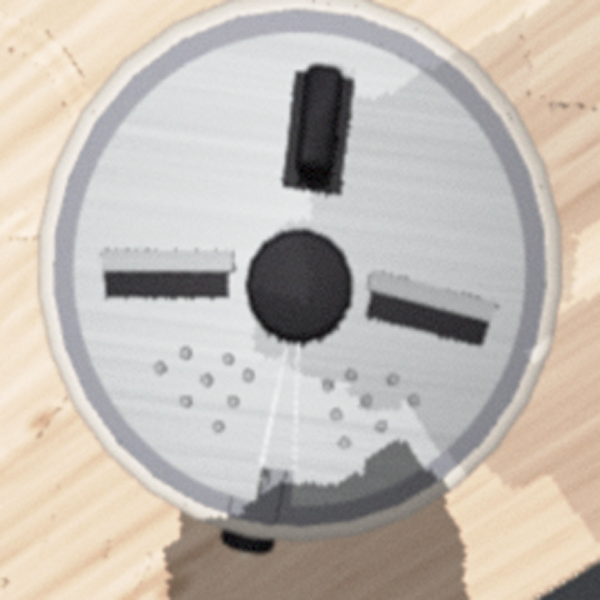

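View pics/w5y.png

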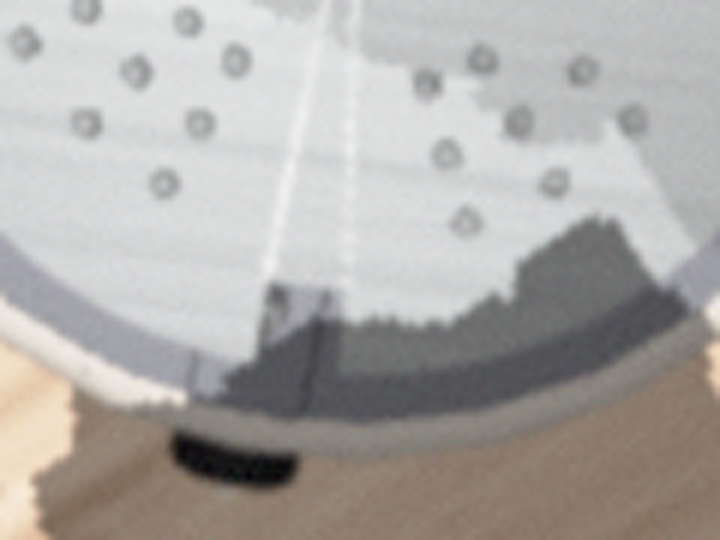

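Run:
```python
from arc import *
st=env.observe()
def w(x,y,z): return atz('wrist',(140+y/6,220+x/6),z,st)[:2]
hub=atz('wrist',(0+288/2.5,160+300/2.5),.087,st)[:2]; print('hub',hub)
ax=st['tool_rot'][:2,0];ay=st['tool_rot'][:2,1]
for nm,p in (('hubnet',np.array([.5343,.0251])),('hub',hub)):
    for l,a in (('blockL',w(191,395,.048)),('blockR',w(307,395,.048)),('dial',w(236,460,.025)),('nL',w(266,290,.065)),('nR',w(336,290,.065)),('nLr',w(262,345,.065)),('pin?',w(275,300,.057)),
      ('shadowL',w(270,270,.065)),('shadowR',w(350,270,.065))):
        e=a-p; print(nm,l,a.round(4),np.linalg.norm(e).round(4),np.degrees(np.arctan2(e[1],e[0])).round(1))
# lug top center / base
for x,y,z in ((322,122,.09),):
    a=atz('wrist',(y/2.5,160+x/2.5),z,st)[:2]; e=a-hub; print(a,np.degrees(np.arctan2(e[1],e[0])))
```

```text
hub [0.53496165 0.02264025]
hubnet blockL [0.4788 0.0948] 0.0891 128.5
hubnet blockR [0.4679 0.0785] 0.0853 141.2
hubnet dial [0.4604 0.1001] 0.1053 134.6
hubnet nL [0.4889 0.0714] 0.0648 134.4
hubnet nR [0.4828 0.0623] 0.0635 144.2
hubnet nLr [0.4819 0.077 ] 0.0737 135.3
hubnet pin? [0.4856 0.0723] 0.0678 135.9
hubnet shadowL [0.4912 0.0691] 0.0616 134.5
hubnet shadowR [0.4842 0.0586] 0.0603 146.2
hub blockL [0.4788 0.0948] 0.0914 127.9
hub blockR [0.4679 0.0785] 0.0873 140.2
hub dial [0.4604 0.1001] 0.1075 133.9
hub nL [0.4889 0.0714] 0.0671 133.4
hub nR [0.4828 0.0623] 0.0655 142.8
hub nLr [0.4819 0.077 ] 0.0759 134.3
hub pin? [0.4856 0.0723] 0.07 134.8
hub shadowL [0.4912 0.0691] 0.0638 133.3
hub shadowR [0.4842 0.0586] 0.0623 144.7
[ 0.57173809 -0.01021555] -41.77737406278267
```

Run:
```python
from arc import *
st=env.observe(); xy=st['position'][:2]; ax=st['tool_rot'][:2,0];ay=st['tool_rot'][:2,1]
P=np.array([.5870,.0076]); K=np.array([.5355,.0232])
def out(p): d=(p-xy)*1000; return (d@ax).round(1),(d@ay).round(1)
print('A',out(P-.006*ay))
for a in (-2,0,1.4,2.8,4.2):
    r=np.radians(-a); R=np.array([[np.cos(r),-np.sin(r)],[np.sin(r),np.cos(r)]]); print(a,out(K+R@(P-K)),round(-r,3))
```

```text
A (np.float64(126.9), np.float64(-21.1))
-2 (np.float64(126.3), np.float64(-16.9)) -0.035
0 (np.float64(126.9), np.float64(-15.1)) -0.0
1.4 (np.float64(127.2), np.float64(-13.8)) 0.024
2.8 (np.float64(127.6), np.float64(-12.6)) 0.049
4.2 (np.float64(127.9), np.float64(-11.3)) 0.073
```

Request:
move_arm([
  [8,-2,0,0],
  [28,-5,0,0],
  [55,-10,0,0],
  [83,-14,0,0],
  [108,-18,2,0],
  [122,-20,8,0],
  [127,-21,20,0],
  [127,-21,37,0],
  [127,-21,55,0],
  [127,-21,73,0],
  [127,-21,91,0],
  [127,-21,108,0],
  [127,-21,122,0],
  [127,-21,132,0],
  [127,-21,138,0],
  [127,-21,140,0],
  [127,-21,140,0],
])

```text
time_s: 12.6
position: [0.5902, 0.0127, 0.0734]
tool_rot: [[0.831, -0.556, 0.0], [-0.556, -0.831, -0.0], [0.0, -0.0, -1.0]]
ft_force: [-0.8, -0.6, -0.4]
grip_width: -0.0002
```

Request:
move_arm([
  [0,2,0,-0.01],
  [0,4,0,-0.01],
  [0,6,0,0],
  [0.2,6.8,0,0.015],
  [0.4,7.6,0,0.03],
  [0.6,8.4,0,0.045],
  [0.8,9.2,0,0.06],
  [1,9.8,0,0.073],
  [1,9.8,0,0.073],
  [1,9.8,0,0.073],
  [1,8,0,0.073],
  [1,6,0,0.073],
])

```text
time_s: 13.8
position: [0.5875, 0.0071, 0.0731]
tool_rot: [[0.788, -0.616, -0.001], [-0.616, -0.788, -0.0], [-0.001, 0.0, -1.0]]
ft_force: [-0.5, -0.1, -0.6]
grip_width: 0.0001
```

Request:
move_arm([
  [0,0,-5,0],
  [0,0,-15,0],
  [0,0,-30,0],
  [-8,1,-46,0],
  [-20,3,-63,0],
  [-38,5,-80,0],
  [-58,8,-97,0],
  [-80,11,-113,0],
  [-100,13,-127,0],
  [-116,15,-136,0],
  [-125,16,-140,0],
  [-127,16,-140,0],
  [-127,16,-140,0],
  [-127,16,-140,0],
])

```text
time_s: 15.2
position: [0.4781, 0.0724, 0.2127]
tool_rot: [[0.788, -0.616, -0.001], [-0.616, -0.788, 0.0], [-0.001, 0.001, -1.0]]
ft_force: [-0.0, -0.2, 0.0]
grip_width: -0.0002
```

Run:
```python
from arc import *
st=env.observe(); print(st['position'],st['tool_rot'].round(4),st['time_s'])
im=snap('wrist','w6.png')
cv2.imwrite('pics/w6z.png',cv2.resize(im[0:240,160:400,::-1],None,fx=2.5,fy=2.5,interpolation=cv2.INTER_CUBIC))
cv2.imwrite('pics/w6y.png',cv2.resize(im[140:230,220:340,::-1],None,fx=6,fy=6,interpolation=cv2.INTER_CUBIC))
for n,z in (('lug_top',.09),('hub_top',.087),('notch',.065),('pin_top',.057)):
    for d in env.tip_of('wrist',n)[:2]:
        p=atz('wrist',d['point'],z,st)[:2]; e=p-np.array([.535,.0235]); print(n,d['conf'],d['point'],p.round(4),np.linalg.norm(e).round(4),np.degrees(np.arctan2(e[1],e[0])).round(1))
```

```text
[0.47808525 0.07235639 0.21270796] [[ 7.878e-01 -6.160e-01 -1.000e-03]
 [-6.160e-01 -7.878e-01  0.000e+00]
 [-8.000e-04  6.000e-04 -1.000e+00]] 15.2
lug_top 0.9 [52.0, 292.1] [ 0.5674 -0.0111] 0.0474 -46.9
hub_top 0.77 [117.8, 285.6] [0.5321 0.0225] 0.0031 -161.6
notch 0.74 [196.9, 268.6] [0.4853 0.0788] 0.0744 132.0
pin_top 0.83 [197.8, 273.4] [0.4804 0.077 ] 0.0764 135.6
```

View pics/w6z.png

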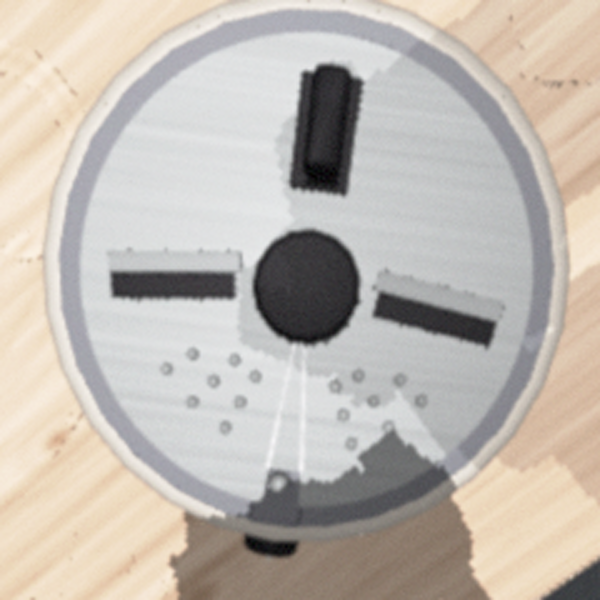

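View pics/w6y.png

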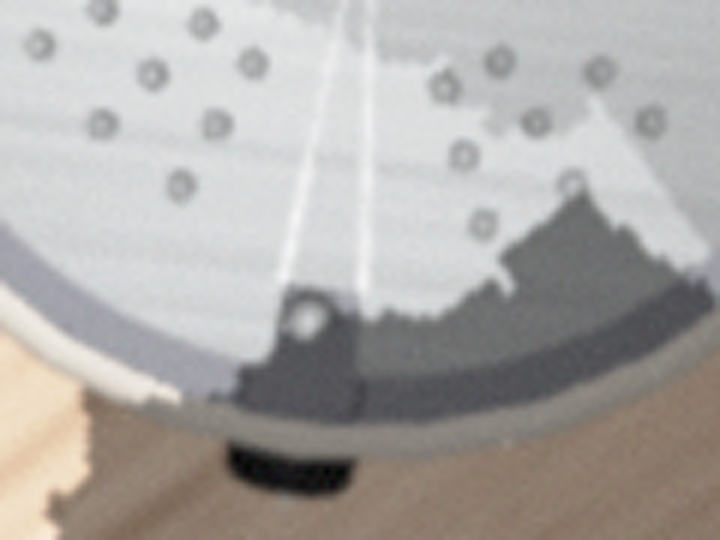

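The pin is now visible inside the notch at zoomed (306,318), with notch edges at columns 282 and 360. The notch centre is about 15 px (roughly 2.8 mm) to the right of the pin, so it needs about 2.2° more clockwise. The last push was repeatable, at 4.2° as commanded.

Request:
move_arm([
  [8,-2,0,0],
  [28,-5,0,0],
  [55,-10,0,0],
  [83,-14,0,0],
  [108,-17,2,0],
  [122,-18,8,0],
  [127,-18,20,0],
  [127,-18,37,0],
  [127,-18,55,0],
  [127,-18,73,0],
  [127,-18,91,0],
  [127,-18,108,0],
  [127,-18,122,0],
  [127,-18,132,0],
  [127,-18,138,0],
  [127,-18,140,0],
  [127,-18,140,0],
])

```text
time_s: 17.15
position: [0.5889, 0.0087, 0.0734]
tool_rot: [[0.788, -0.616, 0.0], [-0.616, -0.788, 0.0], [0.0, -0.0, -1.0]]
ft_force: [0.9, 0.1, -0.3]
grip_width: -0.0001
```

Request:
move_arm([
  [0,2,0,-0.01],
  [0,4,0,-0.01],
  [0.2,5.8,0,0],
  [0.4,6.5,0,0.013],
  [0.6,7.2,0,0.027],
  [0.8,7.9,0,0.04],
  [0.8,7.9,0,0.04],
  [0.8,7.9,0,0.04],
  [0.8,6,0,0.04],
  [0.8,4,0,0.04],
])

```text
time_s: 18.15
position: [0.587, 0.0051, 0.0732]
tool_rot: [[0.763, -0.647, -0.001], [-0.647, -0.763, -0.0], [-0.0, 0.0, -1.0]]
ft_force: [-0.4, -0.4, 0.5]
grip_width: 0.0
```

Request:
move_arm([
  [0,0,-5,0],
  [0,0,-15,0],
  [0,0,-30,0],
  [-8,1,-46,0],
  [-20,3,-63,0],
  [-38,5,-80,0],
  [-58,8,-97,0],
  [-80,11,-113,0],
  [-100,13,-127,0],
  [-116,15,-136,0],
  [-125,16,-140,0],
  [-127,16,-140,0],
  [-127,16,-140,0],
  [-127,16,-140,0],
])

```text
time_s: 19.55
position: [0.4802, 0.0746, 0.2127]
tool_rot: [[0.763, -0.647, -0.001], [-0.647, -0.763, 0.0], [-0.001, 0.001, -1.0]]
ft_force: [0.0, -0.2, 0.3]
grip_width: -0.0003
```

Run:
```python
from arc import *
st=env.observe(); print(st['position'],st['tool_rot'].round(4),st['time_s'])
im=snap('wrist','w7.png')
cv2.imwrite('pics/w7z.png',cv2.resize(im[0:240,160:400,::-1],None,fx=2.5,fy=2.5,interpolation=cv2.INTER_CUBIC))
cv2.imwrite('pics/w7y.png',cv2.resize(im[140:230,220:340,::-1],None,fx=6,fy=6,interpolation=cv2.INTER_CUBIC))
for n,z in (('lug_top',.09),('hub_top',.087),('notch',.065),('pin_top',.057)):
    for d in env.tip_of('wrist',n)[:2]:
        p=atz('wrist',d['point'],z,st)[:2]; e=p-np.array([.535,.0235]); print(n,d['conf'],d['point'],p.round(4),np.linalg.norm(e).round(4),np.degrees(np.arctan2(e[1],e[0])).round(1))
```

```text
[0.4801895  0.07462858 0.21270455] [[ 7.625e-01 -6.470e-01 -1.000e-03]
 [-6.470e-01 -7.625e-01  0.000e+00]
 [-8.000e-04  6.000e-04 -1.000e+00]] 19.55
lug_top 0.58 [50.5, 291.9] [ 0.5671 -0.0129] 0.0485 -48.6
hub_top 0.57 [118.2, 285.2] [0.5322 0.0231] 0.0028 -172.3
notch 0.83 [194.7, 271.4] [0.4876 0.0773] 0.0717 131.4
pin_top 0.59 [195.7, 276.3] [0.4825 0.0756] 0.074 135.2
```

View pics/w7z.png

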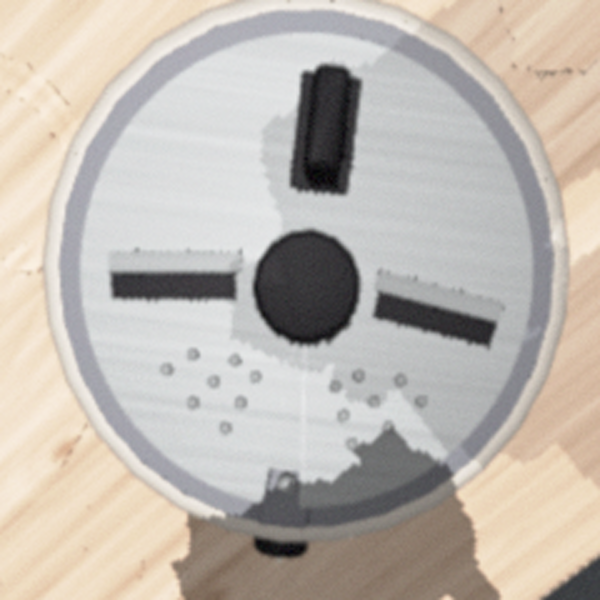

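View pics/w7y.png

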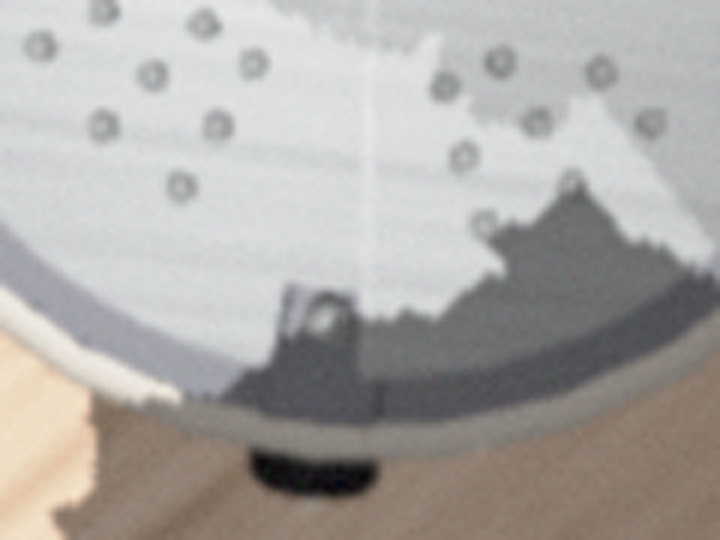

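Run:
```python
import cv2,numpy as np
a=[]
for n in ('w6','w7'):
    im=cv2.imread(f'pics/{n}.png')[180:212,256:290]; im=np.clip(im.astype(float)*1.6-30,0,255).astype(np.uint8)
    a.append(cv2.resize(im,None,fx=11,fy=11,interpolation=cv2.INTER_NEAREST))
cv2.imwrite('pics/cmp.png',np.hstack(a))
```

```text
(no output)
```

View pics/cmp.png

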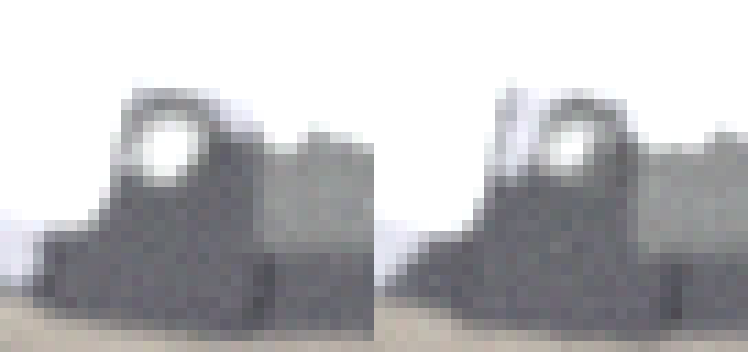

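Zoomed comparison: the pin moved from about 2.3 mm left of the notch centre to about 1.5–2 mm right of it. I'll take a closer look before pressing.

Request:
move_arm([
  [0,0,8,0],
  [-2,0,25,0],
  [-5,0,45,0],
  [-8,0,65,0],
  [-10,0,80,0],
  [-10,0,85,0],
  [-10,0,85,0],
  [-10,0,85,0],
])

```text
time_s: 20.6
position: [0.4727, 0.0813, 0.1288]
tool_rot: [[0.763, -0.647, 0.001], [-0.647, -0.763, -0.0], [0.001, -0.001, -1.0]]
ft_force: [-0.4, -0.7, -0.2]
grip_width: 0.0004
```

Run:
```python
from arc import *
st=env.observe(); print(st['position'],st['tool_rot'].round(4),st['time_s'])
im=snap('wrist','w8.png')
z=np.clip(im[:,:,::-1].astype(float)*1.4-10,0,255).astype(np.uint8)
r,c=map(int,proj('wrist',[.4825,.0756,.057],st)); print(r,c)
cv2.imwrite('pics/w8z.png',cv2.resize(z[r-35:r+35,c-40:c+40],None,fx=8,fy=8,interpolation=cv2.INTER_NEAREST))
```

```text
[0.47269027 0.08128713 0.12878083] [[ 7.627e-01 -6.467e-01  9.000e-04]
 [-6.467e-01 -7.627e-01 -1.000e-04]
 [ 8.000e-04 -5.000e-04 -1.000e+00]] 20.6
208 275
```

View pics/w8z.png

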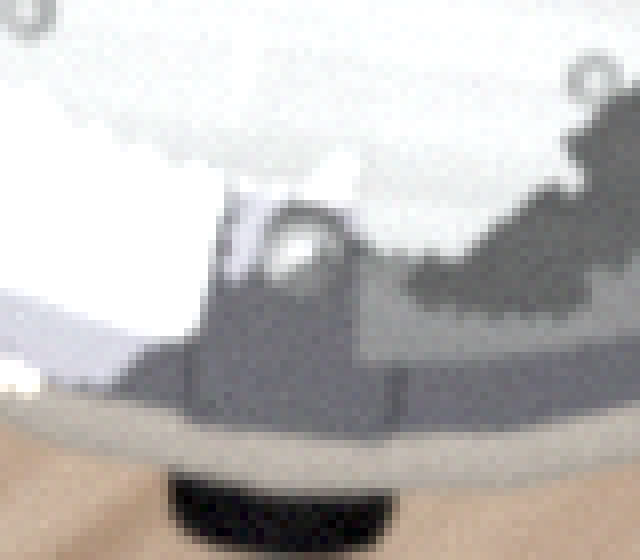

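View pics/w8.png

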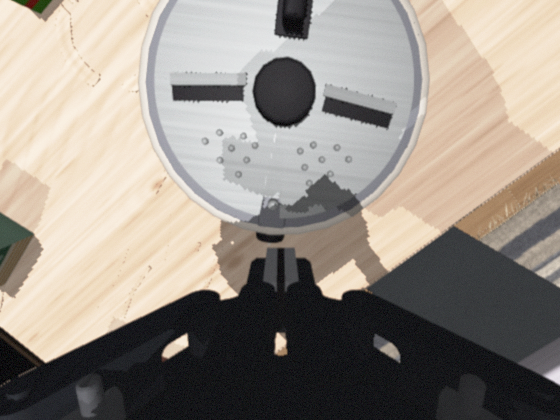

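In the closer view the notch spans zoomed columns 217–358 at row 250 and the pin spans 265–345. That leaves at least 1.3 mm of clearance on the tight side, which is enough. I'll move over the hub, descend and press slowly.

Request:
move_arm([
  [8,0,0,0],
  [25,1,0,0],
  [45,2,0,0],
  [65,3,0,0],
  [80,3,0,0],
  [86,3,2,0],
  [86,3,8,0],
  [86,3,18,0],
  [86,3,28,0],
  [86,3,35,0],
  [86,3,38,0],
  [86,3,40,0],
  [86,3,41,0],
  [86,3,42,0],
  [86,3,43,0],
  [86,3,44,0],
  [86,3,45,0],
  [86,3,45,0],
])

```text
time_s: 22.45
position: [0.536, 0.0235, 0.0833]
tool_rot: [[0.763, -0.647, 0.0], [-0.647, -0.763, 0.0], [0.0, -0.0, -1.0]]
ft_force: [-0.5, 0.7, 2.1]
grip_width: 0.0002
```

Run:
```python
from arc import *
st=env.observe(); print(st['position'],st['ft_force'],st['wrist_torque'],st['time_s'])
snap('wrist','w9.png')
```

```text
[0.53601142 0.02353063 0.0833217 ] [-0.46421414  0.67128271  2.10552308] [ 0.0982646   0.00889201 -0.00799494] 22.45
```

View pics/w9.png

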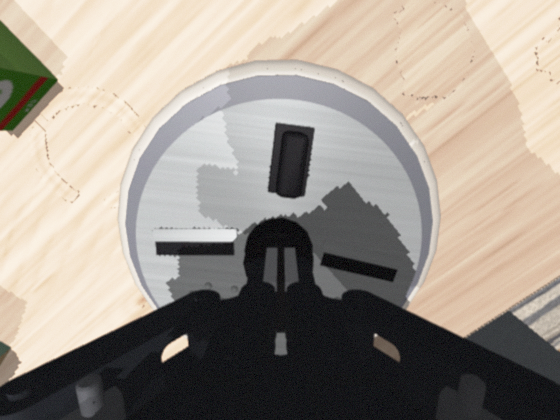

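The fingertips are on the hub centre at about (250,280). The disc has gone down about 3.7 mm with only 2–3 N, so it is past the height where the rim would have landed on the pin. I'll keep pressing.

Request:
move_arm([
  [0,0,1,0],
  [0,0,2,0],
  [0,0,3,0],
  [0,0,4,0],
  [0,0,5,0],
  [0,0,6,0],
  [0,0,7,0],
  [0,0,7.5,0],
  [0,0,8,0],
  [0,0,8,0],
  [0,0,8,0],
])

```text
time_s: 23.6
position: [0.536, 0.0235, 0.0752]
tool_rot: [[0.763, -0.647, 0.0], [-0.647, -0.763, -0.0], [0.0, 0.0, -1.0]]
ft_force: [1.4, 0.4, 1.3]
grip_width: 0.0
```

Smooth so far. The last bit goes to the hard stop.

Request:
move_arm([
  [0,0,0.3,0],
  [0,0,0.6,0],
  [0,0,0.9,0],
  [0,0,1.2,0],
  [0,0,1.2,0],
])

```text
time_s: 24.1
position: [0.536, 0.0235, 0.0749]
tool_rot: [[0.763, -0.647, 0.001], [-0.647, -0.763, -0.0], [0.001, -0.0, -1.0]]
ft_force: [-1.6, 1.5, 10.6]
grip_width: -0.0002
```

Request:
move_arm([
  [0,0,0.5,0],
  [0,0,1,0],
  [0,0,1,0],
  [0,0,1,0],
])

```text
time_s: 24.5
position: [0.5361, 0.0235, 0.0748]
tool_rot: [[0.763, -0.646, 0.002], [-0.646, -0.763, -0.0], [0.001, -0.001, -1.0]]
ft_force: [-4.2, 1.3, 18.2]
grip_width: 0.0001
```

Request:
move_arm([
  [0,0,-2,0],
  [0,0,-8,0],
  [0,0,-20,0],
  [0,0,-36,0],
  [-12,0,-55,0],
  [-32,0,-75,0],
  [-54,0,-95,0],
  [-72,0,-110,0],
  [-82,0,-120,0],
  [-86,0,-124,0],
  [-86,0,-124,0],
  [-86,0,-124,0],
])

```text
time_s: 25.7
position: [0.4706, 0.0788, 0.1966]
tool_rot: [[0.763, -0.647, -0.001], [-0.647, -0.763, -0.0], [-0.001, 0.001, -1.0]]
ft_force: [-0.5, -0.1, 0.6]
grip_width: 0.0001
```

Run:
```python
from arc import *
st=env.observe(); print(st['position'],st['ft_force'],st['time_s'])
im=snap('wrist','w10.png')
cv2.imwrite('pics/w10z.png',cv2.resize(im[0:240,160:400,::-1],None,fx=2.5,fy=2.5,interpolation=cv2.INTER_CUBIC))
c,f,E=ext('wrist',st)
cv2.imwrite('pics/w10y.png',cv2.resize(im[140:230,220:340,::-1],None,fx=6,fy=6,interpolation=cv2.INTER_CUBIC))
```

```text
[0.47059079 0.07875063 0.19656476] [-0.50420842 -0.08821217  0.58333235] 25.7
```

View pics/w10z.png

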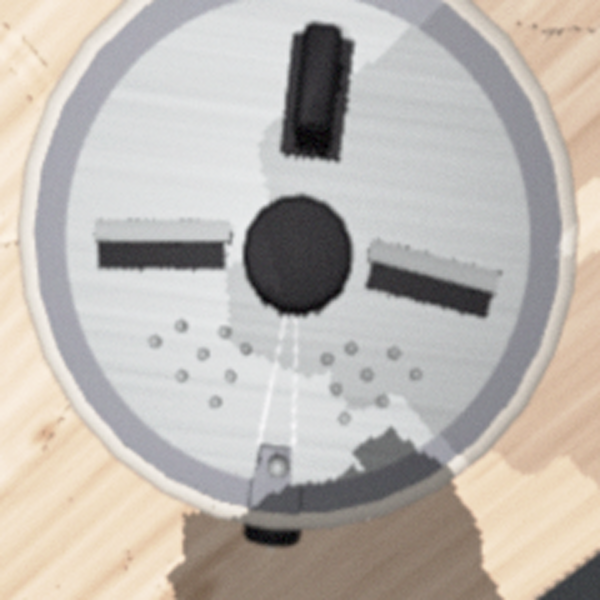

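View pics/w10y.png

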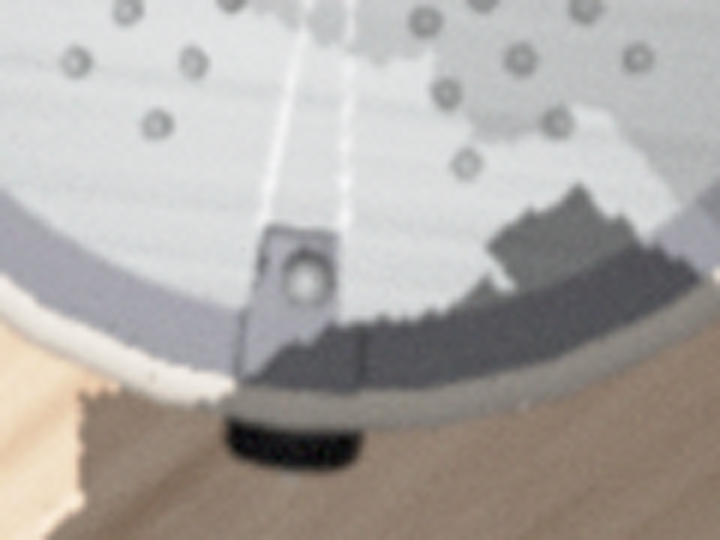

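The pin now stands through the notch at zoomed (308,277), clear on both sides, and the disc is down. I'll move the hand farther away and hand in.

Request:
move_arm([
  [-5,0,-10,0],
  [-15,0,-30,0],
  [-30,0,-55,0],
  [-45,0,-80,0],
  [-56,0,-95,0],
  [-60,0,-100,0],
  [-60,0,-100,0],
  [-60,0,-100,0],
])

```text
time_s: 26.55
position: [0.4246, 0.1177, 0.2963]
tool_rot: [[0.763, -0.647, -0.001], [-0.647, -0.763, -0.0], [-0.001, 0.001, -1.0]]
ft_force: [-0.1, 0.0, 0.3]
grip_width: 0.0001
```

Run:
```python
from arc import *
st=env.observe(); print(st['position'],st['ft_force'],st['qvel'].round(2),st['time_s'])
a=snap('side','s11.png'); b=snap('top','t11.png')
cv2.imwrite('pics/b.png',np.hstack([a[100:350,80:480,::-1],b[100:350,130:530,::-1]]))
print(env.close_job())
```

```text
[0.42460788 0.11768558 0.29633659] [-0.09643828  0.03897093  0.30876445] [-0.39  0.49  0.3   0.03  0.1   0.05] 26.55
the job is handed in; nothing more can be done
None
```

View pics/b.png

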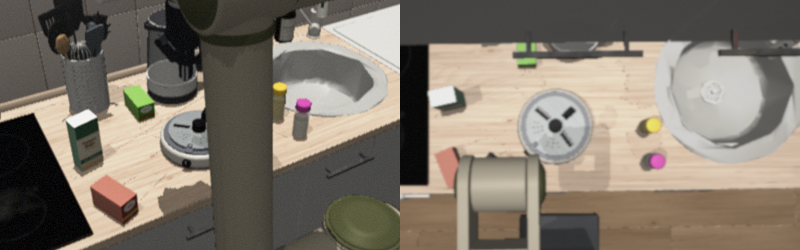

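The disc is turned and pressed fully home on the pin. The job was handed in at about 26.6 s of the 64 s allowed.

- **Turning:** With the fingers shut, I pushed the lug about 140° clockwise, in one long push and two small corrections. I then looked with the wrist camera and saw the pin inside the notch.
- **Pressing:** I pressed the hub slowly. It went down with 2–3 N until the fingertips were 74.8–75 mm above the worktop. There the force rose to 18 N without further movement, which matches the disc's home height of 75 mm.
- **Last checks:** After pressing, the wrist picture shows the pin standing through the notch, clear on both sides. The hand is about 0.3 m above the worktop with no contact force. The jars and boxes stand upright and look unmoved; I compared them only by eye.
- **Disagreements:**
  - Before pressing, the notch was about 1.5 mm off centre on the pin, inside the 3 mm allowed. I went ahead without correcting it.
  - The network's notch point put the notch about 4° off the pin. The close-up pictures contradicted this, so I went by those.

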